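# Load the punch jig and index it to the next hole

### The arm

A 7-joint arm with a two-finger parallel gripper is mounted at the origin on a cart in front of the work surface, level with it; the furniture and walls round the work are solid. World frame = base frame: x ahead of the robot, y to its left, z up, the work surface at z = 0. Lengths are in mm, angles in rad, forces in N, time in s.
With the tool pointing down it reaches from about 400 to 900 mm from the base axis. Payload 5.5 kg.
Tool frame: the origin (TCP) lies at the centre of the arm's flange, where the gripper is bolted on; the fingertips stand 178 mm ahead of it and the grasp point (between the pads) lies 159 mm ahead of it; z points along the fingers, y is the direction in which the jaws open and shut (so a half turn about z gives the same grasp; the last joint's range is limited). The gripper opens to 92 mm and grips with 3 to 60 N. Pads are 19 mm wide; open, the fingers measure 130 mm over their backs; the gripper's body (75 mm by 190 mm) begins 47 mm behind the grasp point.
Start: joints at [1.528, 0.501, -0.427, 1.55, 0.221, 1.138, -0.21], TCP at [195.713, -619.833, 404.729] pointing down, gripper open.
Joint ranges: [-2.88, 2.88], [-0.31, 2.03], [-1.54, 1.56], [0.2, 2.42], [-1.41, 4.55], [0.19, 2.02], [-2.57, 2.57]. Speed limits (rad/s): [2.57, 2.57, 3.14, 3.14, 3.14, 3.14, 3.14].

### API

Orientations are given as a unit quaternion [w, x, y, z].
In Python, from cell import state, vision, ticket gives the robot as it stands.
- The arm moves only by the shell command python3 -m creep 'ROWS' [FORCE]. ROWS is JSON, a list of rows, each an object of numbers: "gripper": the finger opening in m, from 0 to 0.0918; "x", "y", "z": the shift along the tool's x, y, z in m; "wx", "wy", "wz": the turn, a rotation vector about the tool's x, y, z in rad. In form: [{"gripper": .., "x": .., "y": .., "z": .., "wx": .., "wy": .., "wz": ..}, ...]. A call has 1 to 20 rows; each row shifts and turns the pose as measured when the row begins, along the tool's axes as they then stand; what a row does not reach is not made up. A row lasts 1/8 s, in which the tool goes at most 62.5 mm and 10.7 degrees, less where a joint would pass 70% of its speed; a pose out of reach is approached as far as the arm can. A call with a gripper value outside its range is refused whole. The fingers move at their own pace and stop on an object; FORCE is the grip in N (left out, the last holds). Time passes only in rows, so rows that do not move let the fingers close. It gives the time, the measured TCP pose, the force and the opening at its end, in the units of the state.
- state(): the state, without advancing time (a new reading comes with each control period).
- vision.get_image(name): name is "scene" or "top"; returns (picture, depth): 384x512x3 uint8, red, green, blue; 384x512 float32, mm along the optical axis (not along the pixel's ray), 0 where there is no reading.
- vision.camera_info(name): a dict with "fx", "fy", "cx", "cy" (pixels), "R" (3x3) and "t" (3): a world point X has camera coordinates R X + t. Camera axes: x right, y down, z forward; pixel columns grow to the right and rows downward; lengths in mm; the calibration is good to about 2 mm. A picture is of the moment at which its call begins. camera_info takes no time and is no camera call.
- ticket.hand_in(): hands the job in, once; it reports no verdict.
The state is a dict: "time": time; "q": joint angles; "joint_velocities": joint speeds; "effort": joint torques, N m; "ee_pos": TCP position; "orientation": TCP orientation; "force": force on the tool from outside, world axes, zero at the start; "torque": the same for the moment, N m; "gripper_width": finger opening in mm.
Only numpy, scipy, OpenCV 4.12 (cv2) and the standard library are available. Lean on these libraries where they do the work, as an engineer would, in place of code of your own. Each camera call takes 0.05 s, during which the arm holds its last target. There are 200 camera calls.

### The job

Get the hole-spacing jig ready for the next hammer blow: stand the larger of the two steel punches upright in the bore of the green carriage, fully home, and let go of it. Then pull up the red lock plunger, slide the carriage to the next hole towards the brass end stop and let the pin drop fully home there. Finish with your hand still holding the red knob, pin engaged; leave the small punch, the red tin and the chalk alone.

Things in the scene. Friction and masses are not known exactly. Their poses are not given: they have to be found in the camera images.
- jig: Fixed hole-spacing jig: wooden board 110 (x) x 380 (y) x 12 mm on the bench with a drilled steel rail (56 mm wide, top face 26 mm above the bench) along its y. Origin: centre of the underside, on the bench; +y runs along the rail to the brass end stop (the stop at the other end is dark steel; stops are 48 mm high). Rail holes (14 mm) are 50 mm apart at y = -72, -22, +28, +78 mm. At the start the lock pin is in the hole at y = -22.
- carriage (a joint): Travel of the green carriage along the rail, in m: 0 = where it starts, positive towards the brass stop (jig +y); next hole at 0.050; range -0.052 to 0.102. The carriage is a block 70 (across the rail) x 120 (along) mm, its flat top 57 mm above the bench. It slides with about 1.5 N of friction once the pin is out and stays where it is left. Locked, it has about 2 mm of play either way.
- bore (a point): Centre of the mouth of the punch bore in the carriage top, 57 mm above the bench, 38 mm from the carriage's centre on the side of the dark stop; moves with the carriage, axes as the jig's. The bore is vertical, 20.5 mm in diameter with a 2 mm chamfer, 25 mm deep, flat floor. The red knob stands 76 mm away along +y.
- plunger (a joint): Lift of the spring lock plunger, in m: 0 = pin fully home in a hole; the 10 mm round-ended pin is clear of the rail above 0.012; stop at 0.018. A spring pushes it down with about 4 N (home) to 7.5 N (fully lifted), plus about 1 N of weight; let down over a hole it drops in, elsewhere the pin rests on the rail at 0.012.
- knob_mid (a point): Middle of the red knob, on its axis; z axis up. It moves with the plunger and the carriage. The lock pin is straight below, on the knob's axis.
- knob: Red fluted knob of the lock plunger, upright cylinder 27 mm in diameter and 24 mm high; origin: centre of its underside, 79 mm above the bench with the pin home (a 21 mm dark sleeve on the carriage ends 4 mm below it).
- punch: The larger steel punch, standing upright on the bench: 17 mm in diameter (foot), 52 mm tall, 0.05 kg; narrower shank, with a cap at the top. Origin: centre of its foot, z up. Seated in the bore it stands 27 mm proud of the carriage top.
- small_punch: The smaller steel punch, 14 mm in diameter, 40 mm tall, standing upright; not wanted, leave it. Origin: centre of its foot.
- tin_red: Flat red polish tin, about 63 mm in diameter, 19 mm high; leave it. Origin: underside.
- chalk: White chalk stick lying on the bench, about 65 mm long, 12 mm thick; leave it. Origin: underside.

How it is judged:
By the outcome, as a careful person would: the job done as asked, in the order asked, and still so for the second after the job is handed in, while the arm keeps its last pose, push and grip.
It also fails if it takes over 45 s, if anything falls off the work surface, if the arm or the gripper's body presses on something with over 40 N, if the wrist force passes 120 N, or if a joint passes its speed limit or range.

## Working session

There is one attempt and no reset: what is moved stays moved. The work goes in short steps, Python scripts to look and compute and a shell command to move; the robot and the scene stay as the last step left them, time stands still between calls to the robot, and variables do not carry over. Pictures are saved under pics/ and viewed, about 8 in all and at most 12, crops included, and the job is handed in when it is done.

```bash
ls; mkdir -p pics
cat > h.py <<'E'
import numpy as np, cv2
from cell import state, vision, ticket
def snap(name,fn=None):
    im,d=vision.get_image(name)
    np.savez('/tmp/%s.npz'%name,im=im,d=d)
    if fn: cv2.imwrite('pics/'+fn,im[:,:,::-1])
    return im,d
def load(name):
    f=np.load('/tmp/%s.npz'%name); return f['im'],f['d']
def cloud(name,d):
    c=vision.camera_info(name); v,u=np.mgrid[:d.shape[0],:d.shape[1]]
    P=np.stack([(u-c['cx'])/c['fx']*d,(v-c['cy'])/c['fy']*d,d],-1)
    return (P-np.array(c['t']))@np.array(c['R'])
def ray(name,u,v,z):
    c=vision.camera_info(name);R=np.array(c['R']);o=-R.T@np.array(c['t'])
    r=R.T@np.array([(u-c['cx'])/c['fx'],(v-c['cy'])/c['fy'],1]); return o+r*(z-o[2])/r[2]
def proj(name,X):
    c=vision.camera_info(name);p=np.array(c['R'])@np.array(X)+np.array(c['t']);return c['fx']*p[0]/p[2]+c['cx'],c['fy']*p[1]/p[2]+c['cy']
E
python3 - <<'E'
from h import *
a,_=snap('scene','s0.png');b,_=snap('top','t0.png')
s=state();print(s)
for n in('scene','top'):
    c=vision.camera_info(n);R=np.array(c['R']);print(n,c['fx'],-R.T@np.array(c['t']),R[2])
E
```

```text
pics
{'time': 0.1, 'q': array([ 1.52819012,  0.50178613, -0.42683951,  1.55131435,  0.22080063,
        1.13833674, -0.21028508]), 'joint_velocities': array([-4.55686365e-06, -1.38002830e-03, -3.63440664e-04, -2.01248142e-03,
        1.08721805e-03, -1.22686081e-03,  9.81259437e-04]), 'effort': array([-1.08364117e-02, -5.67869997e+01, -5.83884582e+00, -2.79913116e+01,
       -6.91921567e-02,  2.41281168e-02,  2.09643792e-05]), 'ee_pos': array([ 195.56201834, -619.55384628,  403.77748626]), 'orientation': array([-8.88296604e-04,  9.88326177e-01,  1.52350155e-01, -9.66137622e-05]), 'force': array([ 0.9050239 ,  0.31168078, -0.11361025]), 'torque': array([ 0.00849768, -0.00204941, -0.01773673]), 'gripper_width': 91.8678948360018}
scene 386.5475798044131 [-91.77575069 204.60076377 763.10744353] [ 0.62032722 -0.37854866 -0.68694618]
top 358.37375836839476 [ 454.4354452  -158.90968764  921.38362574] [ 0.06858602 -0.03426965 -0.99705644]
```

```bash
python3 -c "
import cv2
a=cv2.imread('pics/s0.png');b=cv2.imread('pics/t0.png')
cv2.imwrite('pics/both0.png',cv2.resize(cv2.vconcat([a,b]),(600*512//768*1,600)) if 0 else b)"
```

```text
(no output)
```

View pics/t0.png

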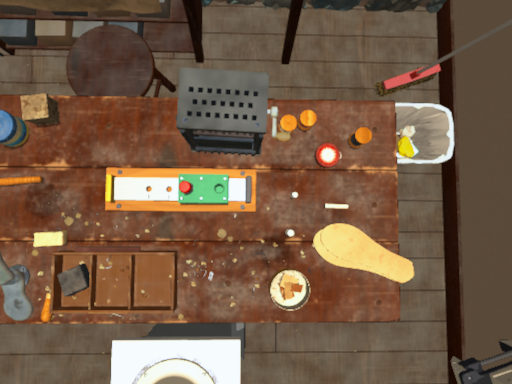

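View pics/s0.png

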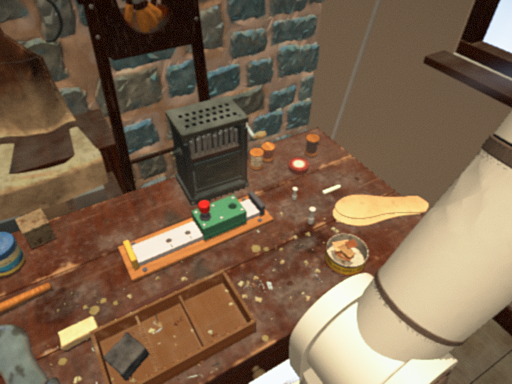

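Top view: jig at about u 107–255, v 168–212, with the brass stop on the left (world +y), knob at about (186,187) and bore near (221,188). The punches are near (294,194) and (290,232). I'll enlarge to measure.

Run:
```python
from h import *
a,da=load('scene');b,db=load('top')
A=cv2.resize(a[175:255,185:325],(800,457),interpolation=cv2.INTER_CUBIC)
B=cv2.resize(b[160:245,100:310],(800,324),interpolation=cv2.INTER_CUBIC)
cv2.imwrite('pics/c0.png',cv2.resize(np.vstack([A,B]),None,fx=.76,fy=.76)[:,:,::-1])
for n,d in(('top',db),('scene',da)):
    P=cloud(n,d); x,y,z=P[...,0],P[...,1],P[...,2]
    im=(b if n=='top' else a).astype(int)
    r,g,bl=im[...,0],im[...,1],im[...,2]
    box=(x>350)&(x<700)&(y<150)&(y>-420)
    green=box&(g>r*1.5)&(g>bl*1.2)&(z>45)&(z<65)
    print(n,'green',green.sum(),P[green].mean(0),cv2.minAreaRect(P[green][:,:2].astype(np.float32)))
    red=box&(r>2.2*g)&(r>2.2*bl)&(z>85)&(z<115)
    print('red',red.sum(),P[red].mean(0),np.ptp(P[red],0))
    m=(box&(z>22)&(z<75)&(y<-180)).astype(np.uint8)
    k,l,st,ce=cv2.connectedComponentsWithStats(m)
    for i in range(1,k): print(st[i],ce[i],P[l==i].max(0).round(),P[l==i].min(0).round(),np.median(P[l==i],0).round(1))
    m=box&(z>20)&(z<70)
    brass=box&(r>150)&(g>130)&(bl<90)&(z>40)
    if brass.sum(): print('brass',P[brass].mean(0))
```

```text
top green 1091 [523.90505927 -72.89151677  55.35702926] ((525.08935546875, -67.97677612304688), (116.81360626220703, 67.41571807861328), 89.88435363769531)
red 100 [524.92138988 -30.52247906 100.69887726] [24.70683943 25.28302597 19.54193876]
[280 118  17  13 177] [287.50282486 123.80225989] [ 700. -254.   57.] [ 670. -295.   28.] [ 686.1 -272.2   53.6]
[300 120  16   6  77] [307.1038961  122.11688312] [ 699. -306.   50.] [ 685. -343.   23.] [ 693.5 -322.9   46. ]
[250 135  11  19  74] [253.60810811 147.21621622] [ 662. -181.   74.] [ 617. -207.   22.] [ 625.8 -188.6   37.1]
[250 176   1  26  26] [250.  188.5] [ 556. -182.   48.] [ 495. -182.   43.] [ 525.5 -181.8   45.9]
[292 191   5   6  23] [294.08695652 193.7826087 ] [ 521. -286.   43.] [ 508. -296.   36.] [ 513.4 -291.3   38.7]
[286 229   8   7  39] [289.82051282 231.92307692] [ 427. -272.   53.] [ 413. -287.   23.] [ 420.1 -279.4   49.8]
brass [ 662.5127314  -265.52098127  111.02151766]
scene green 825 [514.8199915  -67.20234547  57.49106729] ((523.3443603515625, -65.32022094726562), (118.3207778930664, 70.22391510009766), 89.2
[... 1636 characters left out ...]
2.] [ 623.7 -191.7   44.7]
[296 169   1   1   1] [296. 169.] [ 597. -357.   23.] [ 597. -357.   23.] [ 597.  -357.4   22.8]
[298 169   1   1   1] [298. 169.] [ 594. -362.   23.] [ 594. -362.   23.] [ 593.7 -362.3   23.2]
[300 169   1   1   1] [300. 169.] [ 591. -368.   23.] [ 591. -368.   23.] [ 591.4 -368.    22.5]
[292 187   5   9  32] [294.0625  190.34375] [ 521. -286.   44.] [ 507. -298.   22.] [ 512.1 -290.1   38.8]
[252 191  13  21  23] [259.34782609 200.56521739] [ 555. -180.   52.] [ 493. -183.   27.] [ 515.7 -181.8   49. ]
[308 207   7  12  62] [311.09677419 212.38709677] [ 427. -270.   58.] [ 412. -287.   23.] [ 416.8 -276.    43.8]
brass [ 677.74774698 -279.42870557   67.36910933]
```

View pics/c0.png

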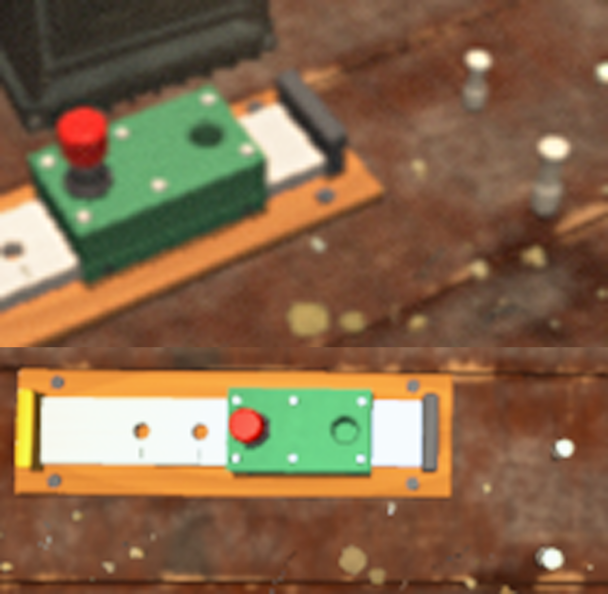

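Run:
```python
from h import *
from scipy.spatial.transform import Rotation as Ro
s=.76*800/210;f=lambda x,y:(100+(x+.5)/s-.5,160+(y-347+.5)/s-.5)
sa=.76*800/140;g=lambda x,y:(185+(x+.5)/sa-.5,175+(y+.5)/sa-.5)
print('bore top',ray('top',*f(345,430),57),'scene',ray('scene',*g(207,131),57))
print('knob top',ray('top',*f(247,426),103),'scene',ray('scene',*g(81,122),103))
print('punch cap top',ray('top',*f(550,558),52),'scene',ray('scene',*g(553,147),52),'foot scene', ray('scene',*g(546,208),0))
print('small',ray('top',*f(564,448),40),ray('scene',*g(477,58),40))
b,d=load('top');P=cloud('top',d)
m=(b[...,0]>200)&(b[...,1]>100)&(b[...,1]<180)&(b[...,2]<90)&(abs(P[...,0]-525)<70)&(P[...,1]>-200)&(P[...,1]<220)
print(m.sum(),cv2.minAreaRect(P[m][:,:2].astype(np.float32)))
st=state();q=st['orientation'];R=Ro.from_quat([*q[1:],q[0]]);print(R.as_matrix().round(3))
t=np.array([420,-279,300])-st['ee_pos'];print(R.inv().apply(t))
```

```text
bore top [ 524.47266583 -106.2660353    57.        ] scene [ 529.04906015 -107.67761412   57.        ]
knob top [523.25235575 -32.13531161 103.        ] scene [529.1492136 -30.1766514 103.       ]
punch cap top [ 418.8463005  -278.38378895   52.        ] scene [ 420.92673191 -280.86701659   52.        ] foot scene [ 418.7746462  -281.53597451    0.        ]
small [ 511.98768469 -292.18747526   40.        ] [ 516.67484864 -294.15989616   40.        ]
2324 ((528.4964599609375, -8.532424926757812), (111.85518646240234, 380.12823486328125), 0.3455541133880615)
[[ 0.954  0.301 -0.   ]
 [ 0.301 -0.954  0.002]
 [ 0.    -0.002 -1.   ]]
[ 316.56660527 -256.97118399  104.26164926]
```

```bash
python3 -m creep '[{"wz":0.153,"gripper":0.06},{"wz":0.152},{"x":0.028,"y":-0.0425,"z":0.013},{"x":0.028,"y":-0.0425,"z":0.013},{"x":0.028,"y":-0.0425,"z":0.013},{"x":0.028,"y":-0.0425,"z":0.013},{"x":0.028,"y":-0.0425,"z":0.013},{"x":0.028,"y":-0.0425,"z":0.013},{"x":0.028,"y":-0.0425,"z":0.013},{"x":0.028,"y":-0.0425,"z":0.013},{}]' 20
```

```text
$[0]: bad value
```

```bash
python3 -m creep '[{"gripper":0.06,"x":0,"y":0,"z":0,"wx":0,"wy":0,"wz":0.153},{"gripper":0.06,"x":0,"y":0,"z":0,"wx":0,"wy":0,"wz":0.152},{"gripper":0.06,"x":0.028,"y":-0.0425,"z":0.013,"wx":0,"wy":0,"wz":0},{"gripper":0.06,"x":0.028,"y":-0.0425,"z":0.013,"wx":0,"wy":0,"wz":0},{"gripper":0.06,"x":0.028,"y":-0.0425,"z":0.013,"wx":0,"wy":0,"wz":0},{"gripper":0.06,"x":0.028,"y":-0.0425,"z":0.013,"wx":0,"wy":0,"wz":0},{"gripper":0.06,"x":0.028,"y":-0.0425,"z":0.013,"wx":0,"wy":0,"wz":0},{"gripper":0.06,"x":0.028,"y":-0.0425,"z":0.013,"wx":0,"wy":0,"wz":0},{"gripper":0.06,"x":0.028,"y":-0.0425,"z":0.013,"wx":0,"wy":0,"wz":0},{"gripper":0.06,"x":0.028,"y":-0.0425,"z":0.013,"wx":0,"wy":0,"wz":0}]' 20
```

```text
time: 1.35
ee_pos: [425.3, -275.7, 294.2]
orientation: [-0.002, 1.0, -0.01, -0.001]
force: [0.9, -0.4, -0.1]
gripper_width: 60.4
```

```bash
cat >> h.py <<'E'
from scipy.spatial.transform import Rotation as Ro
def go(x,y,z,R=None):
    st=state();q=st['orientation'];R=Ro.from_quat([*q[1:],q[0]])
    tgt=Ro.from_matrix([[1,0,0],[0,-1,0],[0,0,-1]])
    print('t',st['time'],'pos',st['ee_pos'].round(1),'shift mm',R.inv().apply(np.array([x,y,z])-st['ee_pos']).round(1),'rot',(R.inv()*tgt).as_rotvec().round(4),'F',st['force'].round(1),'w',st['gripper_width'])
E
python3 - <<'E'
from h import *
a,_=snap('scene');go(420,-280,206)
cv2.imwrite('pics/s1.png',cv2.resize(a[120:260,220:400],(720,560),interpolation=cv2.INTER_CUBIC)[:,:,::-1])
E
```

```text
t 1.4 pos [ 428.9 -268.2  293.1] shift mm [-8.7 12.6 87. ] rot [-0.0086  0.0009 -0.0119] F [ 3.6  5.5 -0. ] w 59.79237702730489
```

View pics/s1.png

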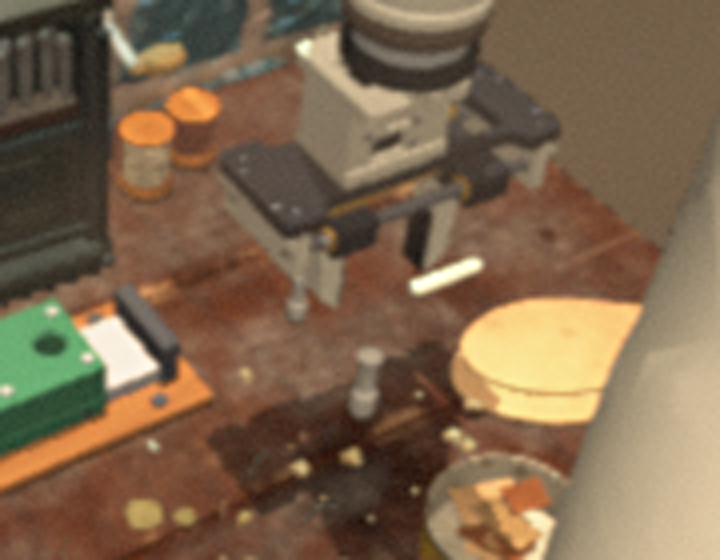

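The hand is above and slightly beyond the large punch, with the fingers at crop (320,290) and (430,250) and the punch cap at (369,355). The view is clear. The arm coasts after the last row, so I'll add a settling row.

```bash
python3 -m creep '[{"gripper":0.06,"x":0,"y":0,"z":0,"wx":0,"wy":0,"wz":0},{"gripper":0.06,"x":-0.009,"y":0.013,"z":0.01,"wx":-0.0086,"wy":0.001,"wz":-0.012},{"gripper":0.06,"x":0,"y":0,"z":0,"wx":0,"wy":0,"wz":0}]'
python3 - <<'E'
from h import *
go(420,-280,206)
E
```

```text
time: 1.78
ee_pos: [418.4, -282.1, 281.5]
orientation: [0.0, 1.0, 0.001, -0.001]
force: [-0.1, -0.2, -0.1]
gripper_width: 60.1
t 1.775 pos [ 418.4 -282.1  281.5] shift mm [ 1.7 -2.2 75.5] rot [0.0004 0.0022 0.0024] F [-0.1 -0.2 -0.1] w 60.11709933796043
```

```bash
python3 -m creep '[{"gripper":0.06,"x":0.001,"y":-0.002,"z":0.02,"wx":0,"wy":0.002,"wz":0.002},{"gripper":0.05,"x":0,"y":0,"z":0.02,"wx":0,"wy":0,"wz":0},{"gripper":0.04,"x":0,"y":0,"z":0.02,"wx":0,"wy":0,"wz":0},{"gripper":0.034,"x":0,"y":0,"z":0.01,"wx":0,"wy":0,"wz":0},{"gripper":0.034,"x":0,"y":0,"z":0,"wx":0,"wy":0,"wz":0}]'
python3 - <<'E'
from h import *
a,_=snap('scene');go(420,-280,206)
cv2.imwrite('pics/s2.png',cv2.resize(a[150:240,260:370],(770,630),interpolation=cv2.INTER_CUBIC)[:600,:,::-1])
E
```

```text
time: 2.4
ee_pos: [415.3, -288.6, 210.4]
orientation: [0.002, 1.0, -0.008, 0.0]
force: [0.5, 0.9, -0.1]
gripper_width: 34.1
t 2.45 pos [ 415.5 -288.7  210.8] shift mm [ 4.4 -8.8  4.8] rot [ 0.005  -0.0008 -0.0154] F [-0.9 -0.8  0.3] w 34.37819985319237
```

View pics/s2.png

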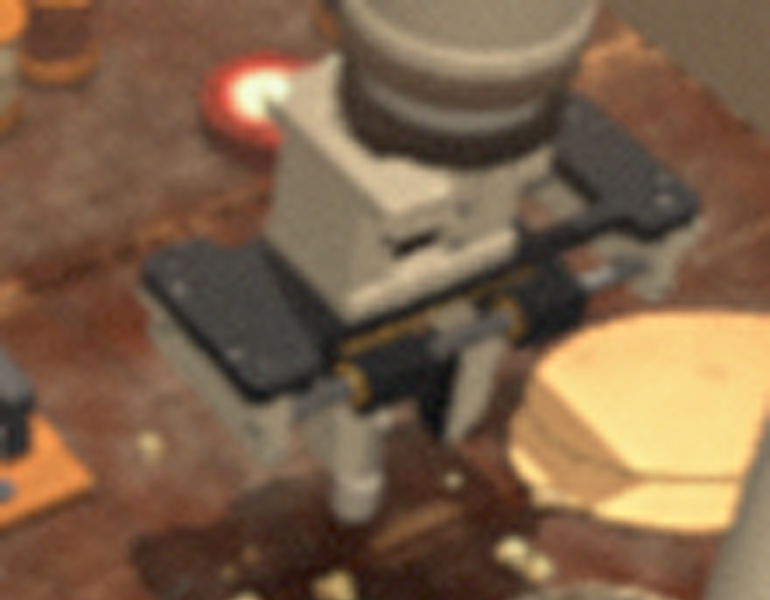

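The punch (foot near crop (355,505)) is still upright and sits close to the left (+y) finger, because the hand drifted about 9 mm in −y on the descent. I'll correct that before closing.

```bash
python3 -m creep '[{"gripper":0.034,"x":0.004,"y":-0.009,"z":0.004,"wx":0.005,"wy":-0.001,"wz":-0.015},{"gripper":0.034,"x":0,"y":0,"z":0,"wx":0,"wy":0,"wz":0}]'
python3 - <<'E'
from h import *
go(420,-280,206)
E
```

```text
time: 2.7
ee_pos: [420.4, -279.5, 207.7]
orientation: [0.0, 1.0, 0.0, 0.001]
force: [-0.9, -0.5, -0.4]
gripper_width: 33.9
t 2.7 pos [ 420.4 -279.5  207.7] shift mm [-0.4  0.5  1.7] rot [ 0.0008 -0.0017  0.0003] F [-0.9 -0.5 -0.4] w 33.866571893566544
```

```bash
python3 -m creep '[{"gripper":0.026,"x":0,"y":0,"z":0.002,"wx":0,"wy":0,"wz":0},{"gripper":0.02,"x":0,"y":0,"z":0,"wx":0,"wy":0,"wz":0},{"gripper":0.014,"x":0,"y":0,"z":0,"wx":0,"wy":0,"wz":0},{"gripper":0.0,"x":0,"y":0,"z":0,"wx":0,"wy":0,"wz":0},{"gripper":0.0,"x":0,"y":0,"z":0,"wx":0,"wy":0,"wz":0},{"gripper":0.0,"x":0,"y":0,"z":0,"wx":0,"wy":0,"wz":0}]' 30
python3 - <<'E'
from h import *
go(526,-107,290)
E
```

```text
time: 3.45
ee_pos: [420.9, -279.6, 206.4]
orientation: [0.001, 1.0, 0.0, 0.001]
force: [0.6, -0.5, -0.7]
gripper_width: 16.1
t 3.45 pos [ 420.9 -279.6  206.4] shift mm [ 105.5 -172.4  -83.7] rot [ 0.0018 -0.0027  0.0008] F [ 0.6 -0.5 -0.7] w 16.100795935163124
```

```bash
python3 -m creep '[{"gripper":0,"x":0,"y":0,"z":-0.03,"wx":0,"wy":0,"wz":0},{"gripper":0,"x":0,"y":0,"z":-0.03,"wx":0,"wy":0,"wz":0},{"gripper":0,"x":0.015,"y":-0.02,"z":-0.02,"wx":0,"wy":0,"wz":0},{"gripper":0,"x":0.025,"y":-0.04,"z":0,"wx":0,"wy":0,"wz":0},{"gripper":0,"x":0.025,"y":-0.04,"z":0,"wx":0,"wy":0,"wz":0},{"gripper":0,"x":0.02,"y":-0.035,"z":0,"wx":0,"wy":0,"wz":0},{"gripper":0,"x":0.01,"y":-0.015,"z":0,"wx":0,"wy":0,"wz":0},{"gripper":0,"x":0,"y":0,"z":0,"wx":0,"wy":0,"wz":0},{"gripper":0,"x":0,"y":0,"z":0,"wx":0,"wy":0,"wz":0}]'
python3 - <<'E'
from h import *
go(526,-107,280)
E
```

```text
time: 4.58
ee_pos: [516.7, -129.3, 288.3]
orientation: [0.002, 1.0, -0.003, 0.0]
force: [0.0, 0.4, -1.2]
gripper_width: 16.4
t 4.575 pos [ 516.7 -129.3  288.3] shift mm [  9.1 -22.4   8.3] rot [ 0.0031 -0.0009 -0.0058] F [ 0.   0.4 -1.2] w 16.4063153352026
```

```bash
python3 -m creep '[{"gripper":0,"x":0.005,"y":-0.012,"z":0.004,"wx":0.003,"wy":-0.001,"wz":-0.006},{"gripper":0,"x":0.004,"y":-0.010,"z":0.004,"wx":0,"wy":0,"wz":0},{"gripper":0,"x":0,"y":0,"z":0,"wx":0,"wy":0,"wz":0},{"gripper":0,"x":0,"y":0,"z":0,"wx":0,"wy":0,"wz":0}]'
python3 - <<'E'
from h import *
go(526,-107,275)
a,_=snap('scene')
cv2.imwrite('pics/s3.png',cv2.resize(a[155:245,180:280],None,fx=6.6,fy=6.6,interpolation=cv2.INTER_CUBIC)[:,:,::-1])
E
```

```text
time: 5.08
ee_pos: [525.0, -109.3, 279.1]
orientation: [0.0, 1.0, -0.002, -0.001]
force: [0.3, 0.2, 1.0]
gripper_width: 16.2
t 5.075 pos [ 525.  -109.3  279.1] shift mm [ 1.  -2.3  4.1] rot [ 0.0009  0.0022 -0.0047] F [0.3 0.2 1. ] w 16.15655070246035
```

View pics/s3.png

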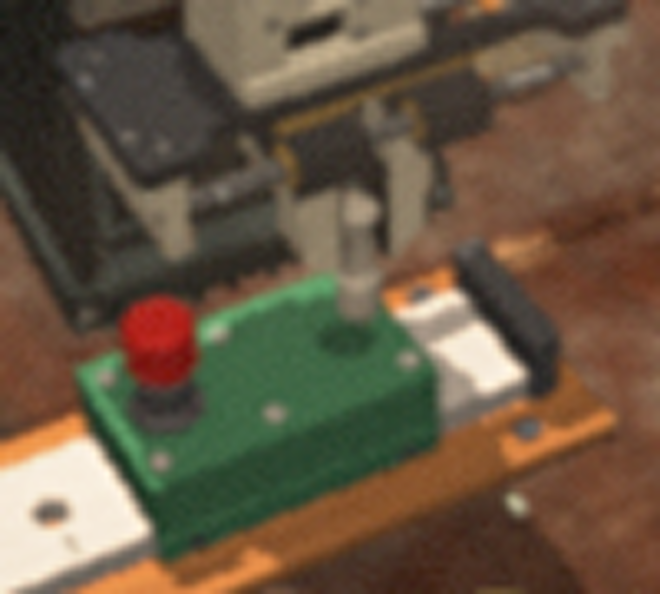

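Run:
```python
from h import *
g=lambda x,y:(180+(x+.5)/6.6-.5,155+(y+.5)/6.6-.5)
f=ray('scene',*g(358,313),73);b=ray('scene',*g(345,341),57)
print(f,b,b-f)
p=proj('scene',[525,-109.3,73]);print((p[0]-180)*6.6,(p[1]-155)*6.6)
k=ray('scene',*g(157,316),103);k0=ray('scene',*g(165,405),57);print(k,k0)
```

```text
[ 521.71993052 -108.58662949   73.        ] [ 524.98493731 -104.26338836   57.        ] [  3.26500679   4.32324113 -16.        ]
352.77631758340243 304.2640392971018
[529.81137206 -30.7414928  103.        ] [528.77692035 -29.74144829  57.        ]
```

```bash
python3 -m creep '[{"gripper":0,"x":0.0025,"y":-0.0035,"z":0.004,"wx":0.001,"wy":0.002,"wz":-0.004},{"gripper":0,"x":0,"y":0,"z":0.004,"wx":0,"wy":0,"wz":0},{"gripper":0,"x":0,"y":0,"z":0,"wx":0,"wy":0,"wz":0}]'
python3 - <<'E'
from h import *
go(527.5,-105.8,259)
a,_=snap('scene')
cv2.imwrite('pics/s4.png',cv2.resize(a[155:245,180:280],None,fx=6.6,fy=6.6,interpolation=cv2.INTER_CUBIC)[:,:,::-1])
E
```

```text
time: 5.5
ee_pos: [527.6, -105.9, 270.6]
orientation: [0.0, 1.0, -0.001, 0.0]
force: [0.3, 0.1, 0.0]
gripper_width: 16.3
t 5.5 pos [ 527.6 -105.9  270.6] shift mm [-0.1 -0.1 11.6] rot [ 0.    -0.    -0.001] F [0.3 0.1 0. ] w 16.25946309084598
```

View pics/s4.png

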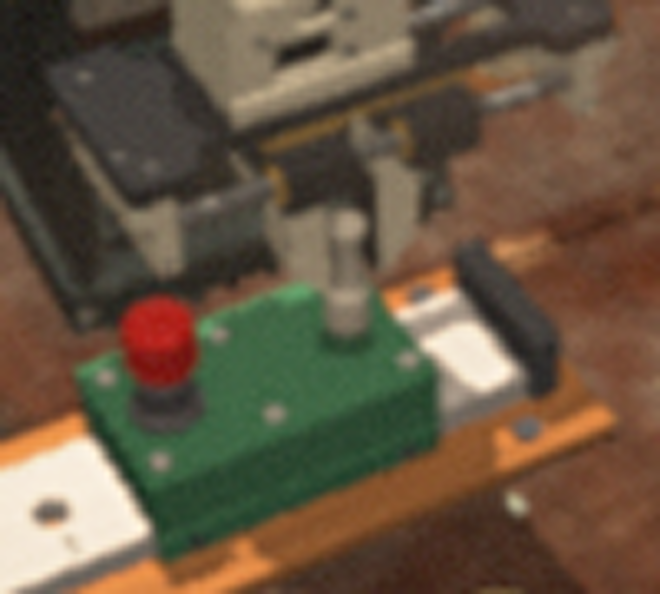

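Foot is at about crop (347,327) over the bore at (345,341): nearly centred, perhaps 1 mm short in x. Descending.

```bash
python3 -m creep '[{"gripper":0,"x":0.001,"y":0,"z":0.004,"wx":0,"wy":0,"wz":0},{"gripper":0,"x":0,"y":0,"z":0.004,"wx":0,"wy":0,"wz":0},{"gripper":0,"x":0,"y":0,"z":0.003,"wx":0,"wy":0,"wz":0},{"gripper":0,"x":0,"y":0,"z":0,"wx":0,"wy":0,"wz":0}]'
python3 - <<'E'
from h import *
go(528.5,-106,250)
E
```

```text
time: 6.05
ee_pos: [528.7, -106.1, 258.9]
orientation: [0.0, 1.0, -0.001, 0.0]
force: [0.2, 0.0, 0.1]
gripper_width: 16.1
t 6.05 pos [ 528.7 -106.1  258.9] shift mm [-0.2 -0.1  8.9] rot [ 0.0001 -0.0003 -0.0013] F [0.2 0.  0.1] w 16.08182815705823
```

Foot is 4 mm below the mouth with no force, so it has entered. Continuing down to the floor (TCP ≈ 238).

```bash
python3 -m creep '[{"gripper":0,"x":0,"y":0,"z":0.004,"wx":0,"wy":0,"wz":0},{"gripper":0,"x":0,"y":0,"z":0.004,"wx":0,"wy":0,"wz":0},{"gripper":0,"x":0,"y":0,"z":0.004,"wx":0,"wy":0,"wz":0},{"gripper":0,"x":0,"y":0,"z":0.004,"wx":0,"wy":0,"wz":0},{"gripper":0,"x":0,"y":0,"z":0,"wx":0,"wy":0,"wz":0}]'
python3 - <<'E'
from h import *
go(528.5,-106,238)
E
```

```text
time: 6.68
ee_pos: [528.7, -106.1, 241.7]
orientation: [0.0, 1.0, -0.001, 0.0]
force: [-0.2, 0.6, 0.2]
gripper_width: 16.4
t 6.675 pos [ 528.7 -106.1  241.7] shift mm [-0.2 -0.1  3.7] rot [ 0.0001 -0.0001 -0.0013] F [-0.2  0.6  0.2] w 16.378286165875217
```

```bash
python3 -m creep '[{"gripper":0,"x":0,"y":0,"z":0.002,"wx":0,"wy":0,"wz":0},{"gripper":0,"x":0,"y":0,"z":0.002,"wx":0,"wy":0,"wz":0},{"gripper":0,"x":0,"y":0,"z":0,"wx":0,"wy":0,"wz":0}]'
```

```text
time: 7.05
ee_pos: [529.1, -106.0, 238.4]
orientation: [0.0, 1.0, -0.001, 0.001]
force: [-0.2, 0.4, -0.6]
gripper_width: 16.1
```

```bash
python3 -m creep '[{"gripper":0.022,"x":0,"y":0,"z":0,"wx":0,"wy":0,"wz":0},{"gripper":0.034,"x":0,"y":0,"z":0,"wx":0,"wy":0,"wz":0},{"gripper":0.034,"x":0,"y":0,"z":0,"wx":0,"wy":0,"wz":0},{"gripper":0.034,"x":0,"y":0,"z":-0.015,"wx":0,"wy":0,"wz":0},{"gripper":0.034,"x":0,"y":0,"z":-0.025,"wx":0,"wy":0,"wz":0},{"gripper":0.05,"x":0,"y":0,"z":-0.025,"wx":0,"wy":0,"wz":0},{"gripper":0.05,"x":0,"y":0,"z":-0.005,"wx":0,"wy":0,"wz":0},{"gripper":0.05,"x":0,"y":-0.025,"z":0,"wx":0,"wy":0,"wz":0},{"gripper":0.05,"x":0,"y":-0.025,"z":0,"wx":0,"wy":0,"wz":0},{"gripper":0.05,"x":0,"y":-0.015,"z":0,"wx":0,"wy":0,"wz":0},{"gripper":0.05,"x":0,"y":0,"z":0,"wx":0,"wy":0,"wz":0},{"gripper":0.05,"x":0,"y":0,"z":0,"wx":0,"wy":0,"wz":0}]'
python3 - <<'E'
from h import *
go(528.5,-30.5,300)
a,d=snap('scene');P=cloud('scene',d)
cv2.imwrite('pics/s5.png',cv2.resize(a[155:245,180:280],None,fx=6.6,fy=6.6,interpolation=cv2.INTER_CUBIC)[:,:,::-1])
m=(abs(P[...,0]-527)<13)&(abs(P[...,1]+106)<13)&(P[...,2]>66)&(P[...,2]<110)
print(np.percentile(P[m][:,2],[50,90,98]),P[m].mean(0))
E
```

```text
time: 8.55
ee_pos: [529.0, -41.0, 312.4]
orientation: [0.001, 1.0, -0.002, 0.001]
force: [-0.8, -0.6, -0.9]
gripper_width: 50.1
t 8.55 pos [529.  -41.  312.4] shift mm [ -0.6 -10.5  12.4] rot [ 0.0021 -0.0023 -0.0033] F [-0.8 -0.6 -0.9] w 50.129211505412535
[83.84531524 87.59212103 88.73558475] [ 524.75654087 -104.41734517   80.137598  ]
```

View pics/s5.png

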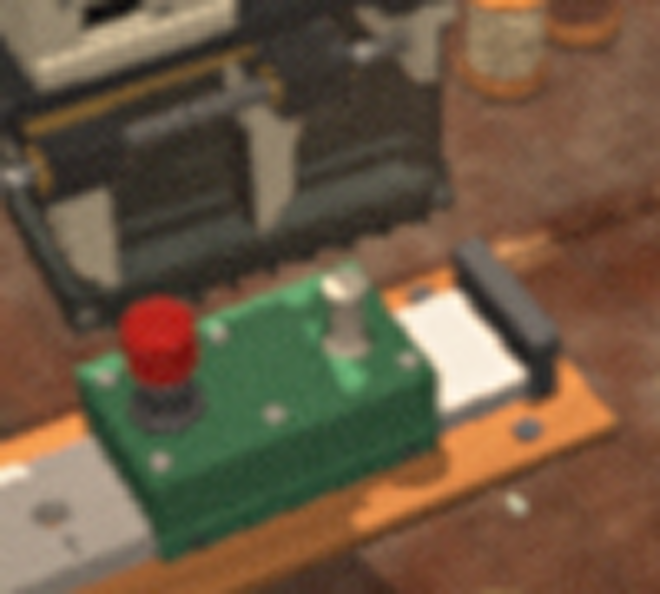

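Run:
```python
from h import *
for z in(84,88,92):
    p=proj('scene',[528.5,-106,z]);print(z,(p[0]-180)*6.6+5,(p[1]-155)*6.6+9)
for n in['scene','top']:
    if n=='top': a,d=snap('top')
    else: a,d=load('scene')
    P=cloud(n,d);i=a.astype(int)
    m=(abs(P[...,0]-527)<13)&(abs(P[...,1]+106)<13)&(P[...,2]>66)&(P[...,2]<110)
    print(n,'punch',m.sum(),np.percentile(P[m][:,2],[20,50,80,95]) if m.any() else 0)
    m=(i[...,1]>1.5*i[...,0])&(abs(P[...,0]-525)<30)&(abs(P[...,1]+70)<50)&(P[...,2]>45)&(P[...,2]<70);print('green top',np.median(P[m][:,2]))
    m=(i[...,0]>2.2*i[...,1])&(abs(P[...,0]-525)<30)&(abs(P[...,1]+30)<30)&(P[...,2]>70);print('knob',np.percentile(P[m][:,2],[5,50,80,95]) if m.any() else 0)
```

```text
84 345.10388366902396 290.13100973954965
88 344.83402205597895 282.5869320488482
92 344.56262100410714 274.9998187964065
scene punch 49 [71.83956586 83.84531524 86.67659875 88.28236172]
green top 59.416599677740614
knob [ 87.47484691 102.7059187  105.4613647  107.00783301]
top punch 0 0
green top 55.69575394492294
knob 0
```

Punch top is at about 84 mm after removing the 2.5 mm depth bias, so it's seated, and it's upright at crop (345,315). Now to the knob at crop (158,340).

```bash
python3 -m creep '[{"gripper":0.05,"x":-0.0005,"y":-0.0105,"z":0.01,"wx":0.002,"wy":-0.002,"wz":-0.003},{"gripper":0.05,"x":0,"y":0,"z":0.01,"wx":0,"wy":0,"wz":0},{"gripper":0.05,"x":0,"y":0,"z":0,"wx":0,"wy":0,"wz":0}]'
python3 - <<'E'
from h import *
go(528.5,-30.5,250)
E
```

```text
time: 9.02
ee_pos: [528.3, -31.3, 290.4]
orientation: [-0.0, 1.0, -0.001, -0.0]
force: [0.3, 0.1, 1.0]
gripper_width: 50.0
t 9.025 pos [528.3 -31.3 290.4] shift mm [ 0.2 -0.8 40.4] rot [-0.      0.0008 -0.0029] F [0.3 0.1 1. ] w 50.0154441114153
```

```bash
python3 -m creep '[{"gripper":0.05,"x":0,"y":-0.001,"z":0.01,"wx":0,"wy":0,"wz":-0.003},{"gripper":0.05,"x":0,"y":0,"z":0.012,"wx":0,"wy":0,"wz":0},{"gripper":0.05,"x":0,"y":0,"z":0.011,"wx":0,"wy":0,"wz":0},{"gripper":0.045,"x":0,"y":0,"z":0.004,"wx":0,"wy":0,"wz":0},{"gripper":0.045,"x":0,"y":0,"z":0,"wx":0,"wy":0,"wz":0},{"gripper":0.045,"x":0,"y":0,"z":0,"wx":0,"wy":0,"wz":0}]'
python3 - <<'E'
from h import *
go(528.5,-30.5,250)
a,d=snap('scene')
cv2.imwrite('pics/s6.png',cv2.resize(a[155:245,180:280],None,fx=6.6,fy=6.6,interpolation=cv2.INTER_CUBIC)[:,:,::-1])
E
```

```text
time: 9.78
ee_pos: [528.2, -30.4, 250.2]
orientation: [-0.0, 1.0, 0.0, -0.001]
force: [0.4, -0.8, 0.7]
gripper_width: 44.8
t 9.775 pos [528.2 -30.4 250.2] shift mm [0.3 0.1 0.2] rot [-0.0002  0.0018  0.0001] F [ 0.4 -0.8  0.7] w 44.80514961464265
```

View pics/s6.png

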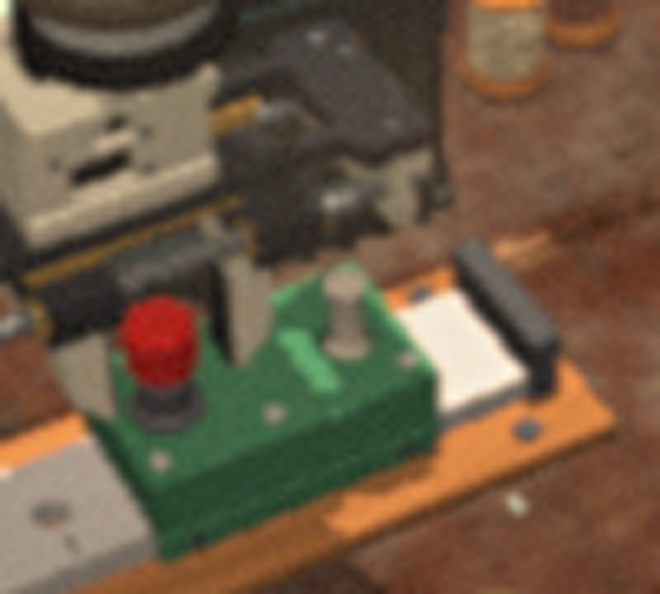

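Knob at crop (158,340) is between the fingers (tips near (100,410) and (235,360)). Closing.

```bash
python3 -m creep '[{"gripper":0.036,"x":0,"y":0,"z":0,"wx":0,"wy":0,"wz":0},{"gripper":0.03,"x":0,"y":0,"z":0,"wx":0,"wy":0,"wz":0},{"gripper":0.02,"x":0,"y":0,"z":0,"wx":0,"wy":0,"wz":0},{"gripper":0.01,"x":0,"y":0,"z":0,"wx":0,"wy":0,"wz":0},{"gripper":0.01,"x":0,"y":0,"z":0,"wx":0,"wy":0,"wz":0}]' 45
python3 -m creep '[{"gripper":0.01,"x":0,"y":0,"z":-0.005,"wx":0,"wy":0,"wz":0},{"gripper":0.01,"x":0,"y":0,"z":-0.005,"wx":0,"wy":0,"wz":0},{"gripper":0.01,"x":0,"y":0,"z":-0.005,"wx":0,"wy":0,"wz":0},{"gripper":0.01,"x":0,"y":0,"z":0,"wx":0,"wy":0,"wz":0}]'
```

```text
time: 10.45
ee_pos: [528.5, -30.3, 251.0]
orientation: [-0.0, 1.0, 0.0, -0.0]
force: [0.7, -0.8, -1.1]
gripper_width: 25.8
time: 10.95
ee_pos: [528.5, -30.5, 266.0]
orientation: [-0.0, 1.0, 0.0, -0.0]
force: [2.0, 0.4, -8.3]
gripper_width: 25.6
```

```bash
python3 -m creep '[{"gripper":0.01,"x":0,"y":-0.006,"z":0,"wx":0,"wy":0,"wz":0},{"gripper":0.01,"x":0,"y":-0.006,"z":0,"wx":0,"wy":0,"wz":0},{"gripper":0.01,"x":0,"y":-0.006,"z":0,"wx":0,"wy":0,"wz":0},{"gripper":0.01,"x":0,"y":-0.006,"z":0,"wx":0,"wy":0,"wz":0},{"gripper":0.01,"x":0,"y":0,"z":0,"wx":0,"wy":0,"wz":0}]'
python3 - <<'E'
from h import *
go(528.5,19.6,266)
E
```

```text
time: 11.58
ee_pos: [528.5, -5.5, 265.7]
orientation: [0.0, 1.0, -0.0, -0.0]
force: [2.0, 1.2, -6.7]
gripper_width: 25.7
t 11.575 pos [528.5  -5.5 265.7] shift mm [  0.  -25.1  -0.3] rot [ 0.0003  0.0003 -0.0001] F [ 2.   1.2 -6.7] w 25.73792992182566
```

```bash
python3 -m creep '[{"gripper":0.01,"x":0,"y":-0.006,"z":0,"wx":0,"wy":0,"wz":0},{"gripper":0.01,"x":0,"y":-0.006,"z":0,"wx":0,"wy":0,"wz":0},{"gripper":0.01,"x":0,"y":-0.006,"z":0,"wx":0,"wy":0,"wz":0},{"gripper":0.01,"x":0,"y":-0.006,"z":0,"wx":0,"wy":0,"wz":0},{"gripper":0.01,"x":0,"y":0,"z":0,"wx":0,"wy":0,"wz":0}]'
python3 - <<'E'
from h import *
go(528.5,19.6,251)
E
```

```text
time: 12.2
ee_pos: [528.5, 20.2, 265.6]
orientation: [0.0, 1.0, -0.0, -0.0]
force: [2.6, 0.6, -6.9]
gripper_width: 25.9
t 12.2 pos [528.5  20.2 265.6] shift mm [-0.   0.6 14.6] rot [ 0.0003  0.0003 -0.0001] F [ 2.6  0.6 -6.9] w 25.8971936621531
```

Within the ±2 mm capture. Letting the pin down under control and watching the force.

```bash
python3 -m creep '[{"gripper":0.01,"x":0,"y":0.0006,"z":0.004,"wx":0,"wy":0,"wz":0},{"gripper":0.01,"x":0,"y":0,"z":0.004,"wx":0,"wy":0,"wz":0},{"gripper":0.01,"x":0,"y":0,"z":0.003,"wx":0,"wy":0,"wz":0},{"gripper":0.01,"x":0,"y":0,"z":0,"wx":0,"wy":0,"wz":0}]'
```

```text
time: 12.7
ee_pos: [528.5, 20.0, 254.0]
orientation: [-0.0, 1.0, 0.0, -0.0]
force: [2.7, -0.3, -5.2]
gripper_width: 25.7
```

```bash
python3 -m creep '[{"gripper":0.01,"x":0,"y":0,"z":0.002,"wx":0,"wy":0,"wz":0},{"gripper":0.01,"x":0,"y":0,"z":0.0015,"wx":0,"wy":0,"wz":0},{"gripper":0.01,"x":0,"y":0,"z":0,"wx":0,"wy":0,"wz":0}]'
```

```text
time: 13.08
ee_pos: [528.5, 20.1, 251.1]
orientation: [-0.0, 1.0, -0.0, -0.0]
force: [0.5, -0.1, -3.5]
gripper_width: 25.8
```

```bash
python3 -m creep '[{"gripper":0.01,"x":0,"y":0,"z":0.0012,"wx":0,"wy":0,"wz":0},{"gripper":0.01,"x":0,"y":0,"z":0,"wx":0,"wy":0,"wz":0}]'; python3 -m creep '[{"gripper":0.01,"x":0,"y":0,"z":0.001,"wx":0,"wy":0,"wz":0},{"gripper":0.01,"x":0,"y":0,"z":0,"wx":0,"wy":0,"wz":0}]'
```

```text
time: 13.32
ee_pos: [528.6, 20.2, 251.1]
orientation: [0.0, 1.0, -0.0, 0.0]
force: [1.6, -0.6, -4.2]
gripper_width: 26.0
time: 13.58
ee_pos: [528.5, 20.4, 251.0]
orientation: [0.001, 1.0, -0.0, 0.0]
force: [-0.5, 0.4, -1.1]
gripper_width: 25.6
```

```bash
python3 -m creep '[{"gripper":0.01,"x":0,"y":0,"z":0.0015,"wx":0,"wy":0,"wz":0},{"gripper":0.01,"x":0,"y":0,"z":0.001,"wx":0,"wy":0,"wz":0},{"gripper":0.01,"x":0,"y":0,"z":0,"wx":0,"wy":0,"wz":0}]'
python3 - <<'E'
from h import *
go(528.5,20,251)
a,d=snap('scene');b,_=snap('top')
A=cv2.resize(a[150:250,150:270],(720,600),interpolation=cv2.INTER_CUBIC)
cv2.imwrite('pics/s7.png',A[:,:,::-1])
E
```

```text
time: 13.95
ee_pos: [528.5, 20.7, 251.1]
orientation: [0.002, 1.0, -0.0, 0.0]
force: [0.2, -0.3, -2.7]
gripper_width: 25.7
t 13.95 pos [528.5  20.7 251.1] shift mm [-0.   0.7  0.1] rot [ 0.0034 -0.0004 -0.0001] F [ 0.2 -0.3 -2.7] w 25.742179293930747
```

View pics/s7.png

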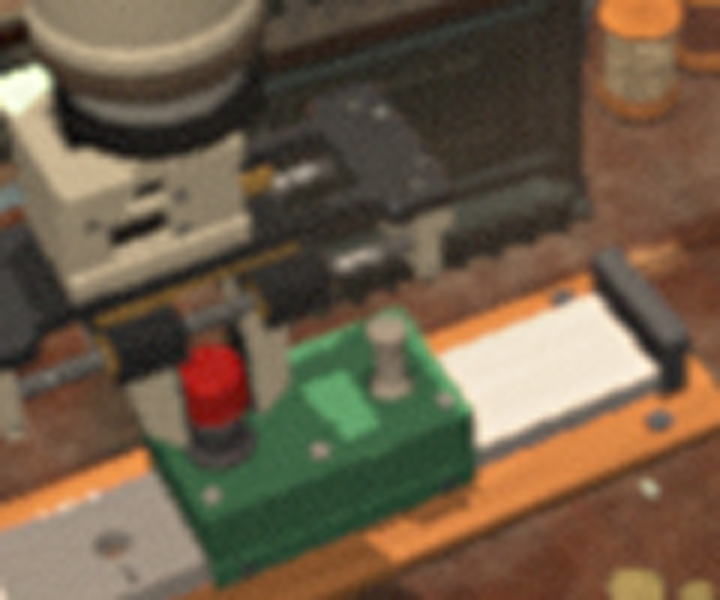

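Carriage has moved one hole. The punch stands at crop (390,355) and the knob is held at (215,385), level with its sleeve. One firmer press to confirm the pin is home.

```bash
python3 -m creep '[{"gripper":0.01,"x":0,"y":0.0005,"z":0.003,"wx":0.003,"wy":0,"wz":0},{"gripper":0.01,"x":0,"y":0,"z":0.003,"wx":0,"wy":0,"wz":0},{"gripper":0.01,"x":0,"y":0,"z":0.003,"wx":0,"wy":0,"wz":0}]'
python3 -m creep '[{"gripper":0.01,"x":0,"y":0,"z":0.001,"wx":0,"wy":0,"wz":0},{"gripper":0.01,"x":0,"y":0,"z":0.001,"wx":0,"wy":0,"wz":0}]'
```

```text
time: 14.42
ee_pos: [529.1, 21.4, 250.5]
orientation: [0.003, 1.0, -0.0, 0.0]
force: [-13.9, -1.4, 33.6]
gripper_width: 25.8
time: 14.68
ee_pos: [528.7, 21.7, 250.9]
orientation: [0.004, 1.0, 0.0, 0.0]
force: [-3.7, -0.1, 9.8]
gripper_width: 25.6
```

Run:
```python
from h import *
for i in range(2): snap('scene'); go(528.5,20,251)
print(ticket.hand_in())
```

```text
t 14.725 pos [528.7  21.7 250.8] shift mm [-0.2  1.7 -0.2] rot [ 0.0081 -0.0004  0.0001] F [-5.2 -0.8 11.5] w 25.810819147763333
t 14.775 pos [528.7  21.7 250.8] shift mm [-0.2  1.7 -0.1] rot [ 0.008  -0.0003 -0.    ] F [-5.3  0.1 12.4] w 25.409974400362525
the job is handed in; nothing more can be done
None
```

The job is handed in, at about 14.8 s of the 45 s allowed; the hand-in gives no verdict.

**Punch:** I stood the larger punch in the green carriage's bore and let go of it. The foot reached the bore floor height, and the top measured about 84 mm above the bench, which is the seated height once I take off a 2.5 mm camera bias. The last picture shows it upright after the carriage had moved.

**Lock plunger and carriage:** I lifted the plunger about 15 mm, slid the carriage about 50 mm to the next hole towards the brass stop, and let the pin down.

**Last checks:**
- **Pin:** it passed the height where it would have rested on the rail. The tool came back to 250.8 mm, against 251.0 mm when I first gripped the knob with the pin home.
- **Press test:** a firmer press met a solid stop at about 34 N. I handed in with about 12 N still pressing down and the hand holding the knob (opening about 25.5 mm).
- **Disagreements:** before the firm press, the tool had stopped moving but the wrist force still read −1 to −4 N, which is why I pressed harder. The hand ended about 1.7 mm past the hole's nominal y and tilted 0.008 rad. That is within the carriage's 2 mm of play.
- **Camera offset:** the two cameras differed by about 4 mm in x for the jig. I used a position nearer the scene camera's, and the punch went in without noticeable force.

I never touched the small punch, the red tin or the chalk.

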